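# Sweep glass offcuts into the scrap tray

## Robot

A 7-joint arm with a two-finger parallel gripper is mounted at the origin on the work surface. World frame = base frame: x ahead of the robot, y to its left, z up, the work surface at z = 0. Lengths are in mm, angles in degrees, forces in N, time in s.
With the tool pointing down it reaches from about 425 to 825 mm from the base axis. Payload 3.6 kg.
Tool frame: the origin (TCP) lies midway between the tips of the shut fingers; the grasp point (between the pads) lies 19 mm behind it; z points along the fingers, y is the line along which they close (so a half turn about z gives the same grasp; the last joint's range is limited). The gripper opens to 93 mm and grips with 3 to 60 N. Pads are 15 mm wide; open, the fingers measure 128 mm over their backs; the gripper's body (75 mm by 188 mm) begins 65 mm behind the grasp point.
Start: joints at [-68.153, 35.231, -0.722, 81.555, 0.464, 63.22, -2.315], TCP at [257.748, 596.681, 218.64] pointing down, gripper open.
Joint ranges: [-178.69, 178.69], [-17.37, 117.87], [-77.05, 75.6], [15.02, 138.74], [-78.02, 258.01], [0.78, 113.62], [-162.83, 162.83]. Speed limits (degrees/s): [159.86, 159.86, 180, 180, 180, 180, 180].

## Interface

Orientations are given as a 3x3 rotation matrix whose columns are the frame's x, y, z axes.
In Python, from rig import r gives the robot as it stands. The module is installed in compiled form; this text tells all that it offers.
- The arm moves only by the tool arm_command, never from a script. Its argument "plan" is a list of rows, each a list of 7 numbers: the turn, a rotation vector about the tool's x, y, z in degrees, then the shift along the tool's x, y, z in cm, then the closure, from 0 (fully open) to 1 (shut). In form: [[wx, wy, wz, tx, ty, tz, hand], ...]. A call has 1 to 5 rows; each row shifts and turns the commanded pose from where the row before left it, along the tool's axes as they then stand; what a row does not reach is not made up. A row lasts 1/10 s, in which the tool goes at most 50 mm and 8.59 degrees, less where a joint would pass 70% of its speed; a pose out of reach is approached as far as the arm can. A call is refused whole if a number of a shift passes 5 or a number of a turn 8.59, either way. A call with a gripper value outside its range is refused whole. The fingers move at their own pace and stop on an object; "grip_force" is the grip in N (left out, the last holds). Time passes only in rows, so rows that do not move let the fingers close. It gives the time, the measured TCP pose, the force, the opening and the grip force at its end, in the units of the state.
- r.read_state(): the state, without advancing time (a new reading comes with each control period).
- r.get_image(name): name is "scene" or "top"; returns a dict with "frame" (400x640x3 uint8, blue, green, red), "K" (3x3 intrinsics, pixels), "k1" (the pictures are not rectified: a ray, as slopes to the right and down, at radius r is drawn at 1 + k1 r^2 times it, then the intrinsics apply), "rvec" (rotation vector, rad) and "tvec" (3), from world to camera coordinates, as OpenCV has them. Camera axes: x right, y down, z forward; pixel columns grow to the right and rows downward; lengths in mm; the calibration is good to about 2 mm. A picture is of the moment at which its call begins. There is no depth.
- r.sign_off(): hands the job in; it is judged then, once.
The state is a dict: "t": time; "joints": joint angles; "joint_velocities": joint speeds; "joint_efforts": joint torques, N m; "tcp_pos": TCP position; "eef_rot": TCP orientation; "ft_force": force on the tool from outside, world axes, zero at the start; "wrist_torque": the same for the moment, N m; "gripper_width": finger opening in mm; "grasp_force": force on a finger pad.
Only numpy, scipy, OpenCV 4.12 (cv2) and the standard library are available. Lean on these libraries where they do the work, as an engineer would, in place of code of your own. Each camera call takes 0.05 s, during which the arm holds its last target. There are 200 camera calls.

## Task

Three small glass offcuts (a square, a narrow strip and a triangle) lie on the raised cutting board. Sweep them with the fingertips over the edge of the board into the open scrap tray beside it, so that all three end up in the tray and off the board. Only push them along, never pick them up, and leave the little bottle, the jar and the suction lifter where they stand.

Things in the scene. Friction and masses are not known exactly. Their poses are not given: they have to be found in the camera images.
- board: fixed felt-topped plywood board, 300 (x) by 320 (y) by 40 mm. Origin: centre of its underside, on the table; top at z = 40 mm. Tray and case stand along its own +y and -y edges, either way round. Jar, bottle and lifter stand in a row on its y axis; offcuts lie 80 to 105 mm either side of that row (two on one side, one behind the other), so a straight sweep along y clears the row
- tray: fixed open aluminium scrap tray, 300 (x) by 170 (y) mm outside, 38 mm high, walls and floor 5 mm thick (rim 2 mm below the board's top). Origin: centre of its underside. It stands parallel to the board, 2 mm from the board's -y edge or its +y edge, and may be shifted along that edge by up to 12 mm
- case: fixed, closed flat aluminium case, 240 (x) by 170 (y) mm, 34 mm high, with steel corners; stands along the board's other edge. Origin: centre of its underside. Not the tray: nothing belongs on it
- square: loose square offcut of 10 mm pale grey-green glass, 45 by 45 by 10 mm, about 50 g. Origin: centre of its underside as it lies at the start
- strip: loose strip offcut of 10 mm pale grey-green glass, 70 (x) by 28 (y) by 10 mm, about 50 g. Origin: centre of its underside as it lies at the start
- triangle: loose offcut of 10 mm pale grey-green glass, an equal-sided triangle with sides of 62 mm (corners 36 mm from the centre), about 40 g. Origin: centre of its underside as it lies at the start
- lifter: loose suction lifter standing on the board among the offcuts: black rubber cup 52 mm across, black bar grip, 55 mm high. Origin: centre of its underside. Leave it alone
- jar: loose clear round jar with white lid, 44 mm across, 55 mm high, standing on the board among the offcuts. Origin: centre of its underside. Leave it alone
- oil: loose small white bottle with black cap, 38 mm across, 68 mm high, standing on the board among the offcuts. Origin: centre of its underside. Leave it alone
Not all that is in view belongs to the job. What is shaped like the triangle but yellow is not meant.

How it is judged:
By the outcome, as a careful person would: the job done as asked, in the order asked, and still so for the second after the job is handed in, with the robot touching nothing.
It also fails if it takes over 64 s, if anything falls off the work surface, if the arm or the gripper's body presses on something with over 40 N, if the wrist force passes 120 N, or if a joint passes its speed limit or range.

## Working session

There is one attempt and no reset: what is moved stays moved. The work goes in short steps, Python scripts to look and compute and a tool call to move; the robot and the scene stay as the last step left them, time stands still between calls to the robot, and variables do not carry over. Pictures are saved under pics/ and viewed, at most 10 in all, crops included, and the job is handed in when it is done.

Besides the shell and the picture viewer there is one more tool, called by a JSON object that holds its "method" and its "body". arm_command: Moves the arm, as the interface text tells. Its arguments: {"type":"object","properties":{"plan":{"type":"array"},"grip_force":{"type":"number"}},"required":["plan"]}

```bash
mkdir -p pics; cat > h.py <<'E'
import numpy as np, cv2
from rig import r
def grab(n):
    d=r.get_image(n); return d
def ray(d,uv,z):
    K=np.array(d["K"],float);k1=d["k1"]
    p=cv2.undistortPoints(np.array(uv,float).reshape(-1,1,2),K,np.array([k1,0,0,0.])).reshape(-1,2)
    R=cv2.Rodrigues(np.array(d["rvec"],float))[0];t=np.array(d["tvec"],float).ravel()
    c=-R.T@t; D=np.c_[p,np.ones(len(p))]@R
    return c+D*((z-c[2])/D[:,2])[:,None]
def proj(d,P):
    return cv2.projectPoints(np.array(P,float).reshape(-1,3),np.array(d["rvec"],float),np.array(d["tvec"],float),np.array(d["K"],float),np.array([d["k1"],0,0,0.]))[0].reshape(-1,2)
E
python3 - <<'E'
from h import *
for n in("scene","top"):
    d=grab(n);cv2.imwrite(f"pics/{n}0.png",d["frame"]);print(n,d["K"],d["k1"],d["rvec"],d["tvec"])
s=r.read_state();print(s["t"],s["tcp_pos"],s["eef_rot"],s["gripper_width"])
E
```

```text
scene [[411.6367153    0.         319.74241432]
 [  0.         411.6367153  206.51848651]
 [  0.           0.           1.        ]] -0.017633181777061403 [ 1.57783123  1.80556201 -0.91533504] [  75.81304595 -244.12994567 1248.5936836 ]
top [[392.54953632   0.         318.0992515 ]
 [  0.         392.54953632 202.46051531]
 [  0.           0.           1.        ]] -0.09023492641798037 [ 2.14203037 -2.08698545  0.18494085] [ -4.96895375 477.3760905  723.93407427]
0.1 [257.49843764 596.06729768 217.60680218] [[-9.18020696e-01  3.96531500e-01 -8.77763904e-04]
 [ 3.96532470e-01  9.18018270e-01 -2.11083985e-03]
 [-3.12111920e-05 -2.28585656e-03 -9.99997387e-01]] 92.56341431093503
```

View pics/top0.png

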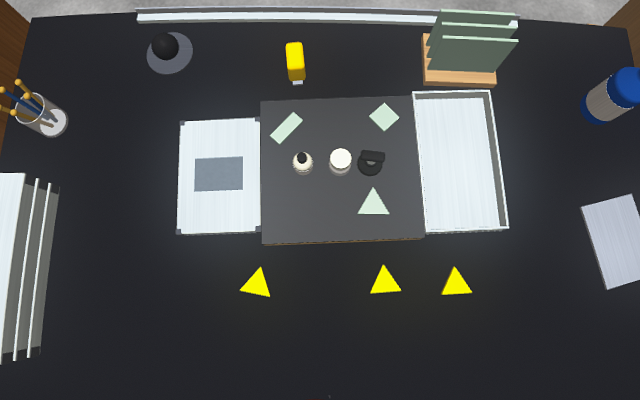

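View pics/scene0.png

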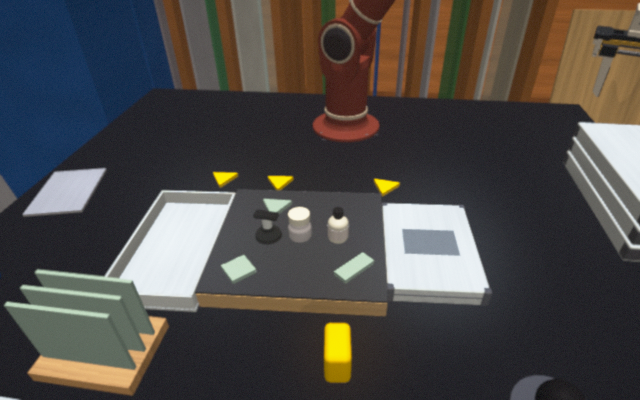

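Top view: open tray on the right (413–508, 90–235), closed case with grey label on the left (177–262, 118–235). Candidates: pale-green strip (286,127), square (384,117), triangle (373,203). Lookalikes are the yellow triangles (257,283), (385,280), (456,281) and the glass sheets in the rack (470,40), none of which belong to the job. The upright row is bottle (303,162), jar (340,160), lifter (371,162). The scene view agrees.

```bash
python3 - <<'E'
from h import *
d=grab("top");f=d["frame"];hsv=cv2.cvtColor(f,cv2.COLOR_BGR2HSV)
roi=np.zeros(f.shape[:2],np.uint8);roi[95:243,262:415]=255
m=cv2.inRange(hsv,(35,12,120),(95,90,255))&roi
cs=[c for c in cv2.findContours(m,0,2)[0] if cv2.contourArea(c)>150]
for c in cs:
    P=ray(d,c.reshape(-1,2)+0.,50)[:,:2].astype(np.float32)
    M=cv2.moments(P.reshape(-1,1,2))
    h=cv2.minAreaRect(P);t=cv2.minEnclosingTriangle(P.reshape(-1,1,2))[1]
    print("pc",c.reshape(-1,2).mean(0).round(),"cen",round(M['m10']/M['m00'],1),round(M['m01']/M['m00'],1),"area",round(M['m00']),"rect",np.round(h[1],1),"box",cv2.boxPoints(h).round().tolist(),"tri",t.reshape(-1,2).round().tolist())
print("board corners",ray(d,[(261,101),(411,96),(425,237),(262,243)],40).round(1)[:,:2].tolist())
print("tray rim",ray(d,[(413,92),(490,90),(508,229),(426,234)],38).round(1)[:,:2].tolist())
print("row foot/top bottle,jar,lifter",ray(d,[(303,158)],108).round()[0,:2],ray(d,[(340,156)],95).round()[0,:2],ray(d,[(371,165)],43).round()[0,:2])
s=r.read_state();print(s["joints"])
cv2.imwrite("pics/crop.png",cv2.resize(f[85:250,170:520],None,fx=2.2,fy=2.2,interpolation=2))
E
```

```text
pc [373. 201.] cen 476.0 -99.7 area 1679 rect [62.1 52.8] box [[457.0, -131.0], [510.0, -131.0], [510.0, -69.0], [458.0, -69.0]] tri [[513.0, -99.0], [457.0, -133.0], [458.0, -68.0]]
pc [290. 126.] cen 630.2 76.9 area 1978 rect [28.7 71. ] box [[594.0, 89.0], [647.0, 43.0], [666.0, 64.0], [613.0, 111.0]] tri [[597.0, 52.0], [596.0, 126.0], [697.0, 38.0]]
pc [382. 116.] cen 659.2 -122.1 area 1982 rect [46.2 44.5] box [[627.0, -122.0], [658.0, -154.0], [691.0, -122.0], [661.0, -90.0]] tri [[631.0, -179.0], [628.0, -64.0], [695.0, -119.0]]
board corners [[692.3, 133.3], [711.1, -181.5], [415.0, -202.6], [395.4, 114.4]]
tray rim [[721.5, -186.5], [733.0, -353.7], [434.5, -370.9], [421.2, -205.2]]
row foot/top bottle,jar,lifter [548.  36.] [558. -32.] [557. -96.]
[-68.15415291  35.27807928  -0.72347961  81.61895646   0.46613039
  63.22237923  -2.31340624]
```

View pics/crop.png

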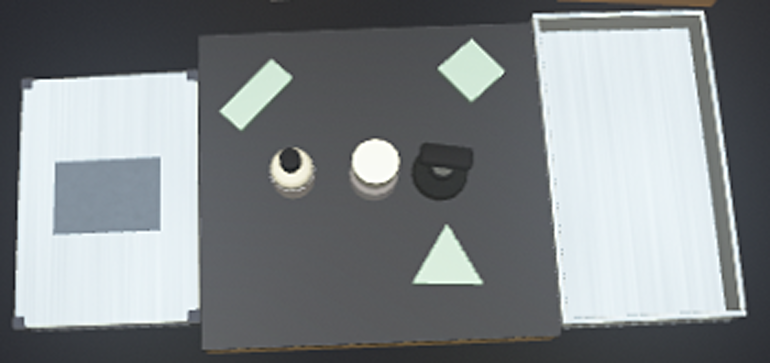

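The crop confirms the choice: strip, square (turned 45°) and triangle are pale green, with sizes matching those given. The tray is on the board's −y side. Next I'll check how close the glass rack is to the path, and work out the waypoints.

```bash
python3 - <<'E'
from h import *
d=grab("top");s=grab("scene")
print("rack base top-view z=0",ray(d,[(425,86),(496,86),(422,36)],0).round()[:,:2].tolist(), "z20",ray(d,[(425,80),(496,80)],20).round()[:,:2].tolist())
print("rack base scene z0",ray(s,[(32,375),(135,388),(167,323),(165,330)],0).round()[:,:2].tolist())
def tri(a,b):
    A=ray(d,[a],0)[0];A2=ray(d,[a],100)[0];B=ray(s,[b],0)[0];B2=ray(s,[b],100)[0]
    u=A2-A;v=B2-B;t=np.linalg.lstsq(np.c_[u,-v],B-A,rcond=None)[0];P,Q=A+u*t[0],B+v*t[1]
    return ((P+Q)/2).round(),np.linalg.norm(P-Q).round(1)
# rearmost/nearest sheet top corners
print("near sheet (towards robot) top corners",tri((430,37),(139,285)),tri((518,41),(37,273)), tri((516,69),(38,273)))
C=np.array([553.5,-34]);a=np.deg2rad(3.6);X=np.array([np.cos(a),np.sin(a)]);Y=np.array([-X[1],X[0]])
for n,p in dict(tri=(476,-99.7),sq=(659.2,-122.1),strip=(630.2,76.9),bot=(548,36),jar=(558,-32),lif=(555,-96)).items():
    q=np.array(p)-C;print(n,round(q@X,1),round(q@Y,1))
print("waypoints")
for b in [(-81,0),(-81,-195),(100,-35),(100,-195),(84,150)]: print(b,(C+b[0]*X+b[1]*Y).round(1))
E
```

```text
rack base top-view z=0 [[756.0, -223.0], [764.0, -386.0], [884.0, -221.0]] z20 [[760.0, -218.0], [767.0, -378.0]]
rack base scene z0 [[873.0, -387.0], [870.0, -221.0], [755.0, -224.0], [769.0, -221.0]]
near sheet (towards robot) top corners (array([ 793., -206.,  135.]), np.float64(11.6)) (array([ 790., -375.,  135.]), np.float64(0.7)) (array([ 760., -399.,   96.]), np.float64(25.0))
tri -81.5 -60.7
sq 100.0 -94.6
strip 83.5 105.9
bot -1.1 70.2
jar 4.6 1.7
lif -2.4 -62.0
waypoints
(-81, 0) [472.7 -39.1]
(-81, -195) [ 484.9 -233.7]
(100, -35) [655.5 -62.7]
(100, -195) [ 665.5 -222.3]
(84, 150) [627.9 121. ]
```

```bash
python3 - <<'E'
import cv2
f=cv2.imread("pics/top0.png")[0:100,400:540];g=cv2.imread("pics/scene0.png")[255:400,0:180]
import numpy as np
f=cv2.resize(f,(560,400));g=cv2.resize(g,None,fx=1.2,fy=1.2)
o=np.zeros((580,560,3),'uint8');o[:400]=f;o[400:574,:216]=g;cv2.imwrite("pics/rack.png",o)
E
```

```text
(no output)
```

View pics/rack.png

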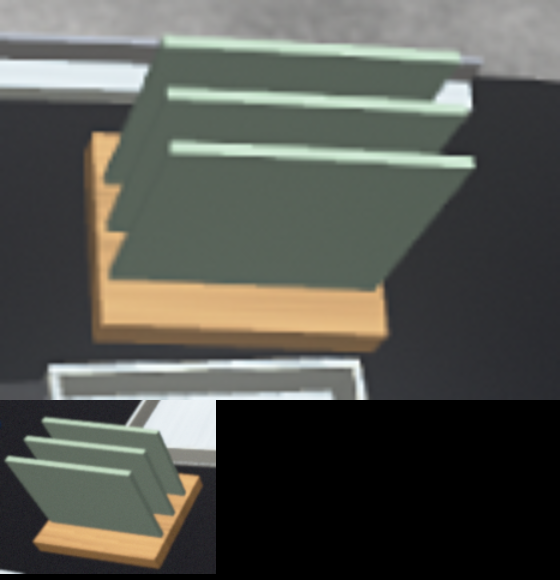

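Rack sheets start at x ≈ 775, so a push at x ≤ 660 keeps the gripper body clear. First I'll turn the tool so its x and y axes match board +y and +x.

{"method": "arm_command", "body": {"plan": [[0,0,7.9,0,0,0,0.78],[0,0,7.9,0,0,0,0.78],[0,0,7.9,0,0,0,0.78],[0,0,7.9,0,0,0,0.78]], "grip_force": 20}}

```text
t: 0.65
tcp_pos: [257.6, 596.6, 218.5]
eef_rot: [[-0.57, 0.822, -0.0], [0.822, 0.57, -0.0], [-0.0, -0.0, -1.0]]
ft_force: [-0.8, -0.4, 0.1]
gripper_width: 65.3
grasp_force: 0.0
```

{"method": "arm_command", "body": {"plan": [[0,0,7.9,0,0,0,0.78],[0,0,7.9,0,0,0,0.78],[0,0,7.9,0,0,0,0.78],[0,0,7.9,0,0,0,0.78],[0,0,0,0,0,0,0.78]]}}

```text
t: 1.15
tcp_pos: [257.4, 596.7, 218.4]
eef_rot: [[-0.06, 0.998, 0.0], [0.998, 0.06, -0.001], [-0.001, 0.0, -1.0]]
ft_force: [-0.0, 0.1, 0.7]
gripper_width: 25.3
grasp_force: 0.0
```

{"method": "arm_command", "body": {"plan": [[0,0,0,-4,1.1,0,0.78],[0,0,0,-4,1.1,0,0.78],[0,0,0,-4,1.1,0,0.78],[0,0,0,-4,1.1,0,0.78],[0,0,0,-4,1.1,0,0.78]]}}

```text
t: 1.65
tcp_pos: [325.0, 398.7, 218.8]
eef_rot: [[-0.064, 0.998, 0.0], [0.998, 0.064, 0.0], [0.0, 0.0, -1.0]]
ft_force: [0.3, -0.3, 0.7]
gripper_width: 20.5
grasp_force: 0.0
```

{"method": "arm_command", "body": {"plan": [[0,0,0,-4,1.1,0,0.78],[0,0,0,-4,1.1,0,0.78],[0,0,0,-4,1.1,0,0.78],[0,0,0,-4,1.1,0,0.78],[0,0,0,-4,1.1,0,0.78]]}}

```text
t: 2.15
tcp_pos: [391.9, 202.5, 219.0]
eef_rot: [[-0.064, 0.998, 0.001], [0.998, 0.064, 0.0], [0.0, 0.001, -1.0]]
ft_force: [1.4, -0.6, 0.1]
gripper_width: 20.5
grasp_force: 0.0
```

{"method": "arm_command", "body": {"plan": [[0,0,0,-4,1.1,0,0.78],[0,0,0,-4,1.1,0,0.78],[0,0,0,-4,1.1,0,0.78],[0,0,0,-4,1.1,0,0.78],[0,0,0,0,0,0,0.78]]}}

```text
t: 2.65
tcp_pos: [446.7, 40.3, 219.4]
eef_rot: [[-0.052, 0.999, 0.003], [0.999, 0.052, -0.003], [-0.003, 0.003, -1.0]]
ft_force: [0.6, 0.2, 0.4]
gripper_width: 20.3
grasp_force: 0.0
```

{"method": "arm_command", "body": {"plan": [[0,0,0,-4.1,0.9,1,0.78],[0,0,0,-4.1,0.9,1,0.78],[0,0,0,0,0,4,0.78],[0,0,0,0,0,4,0.78],[0,0,0,0,0,3,0.78]]}}

```text
t: 3.15
tcp_pos: [467.3, -33.0, 86.9]
eef_rot: [[-0.063, 0.998, -0.001], [0.998, 0.063, 0.001], [0.001, -0.001, -1.0]]
ft_force: [0.6, 0.6, 0.0]
gripper_width: 20.8
grasp_force: 0.0
```

{"method": "arm_command", "body": {"plan": [[0,0,0,0,0,2,0.78],[0,0,0,0,0,1,0.78],[0,0,0,0,0,0,0.78]]}}

```text
t: 3.45
tcp_pos: [467.4, -33.1, 57.8]
eef_rot: [[-0.062, 0.998, -0.002], [0.998, 0.062, 0.001], [0.001, -0.002, -1.0]]
ft_force: [-0.9, -0.4, -1.2]
gripper_width: 20.3
grasp_force: 0.0
```

```bash
python3 - <<'E'
from h import *
s=r.read_state();C=np.array([553.5,-34]);q=np.array(s["tcp_pos"][:2])-C;a=np.deg2rad(3.6)
print(s["t"],np.round(s["tcp_pos"],1),q@[np.cos(a),np.sin(a)],q@[-np.sin(a),np.cos(a)],np.round(s["joints"],0))
d=grab("top");cv2.imwrite("pics/t1.png",d["frame"][70:260,160:530].repeat(2,0).repeat(2,1))
E
```

```text
3.45 [467.4 -33.1  57.8] -85.9127552306375 6.264041444097679 [ -9.  35.  16. 121. -20.  27.  26.]
```

View pics/t1.png

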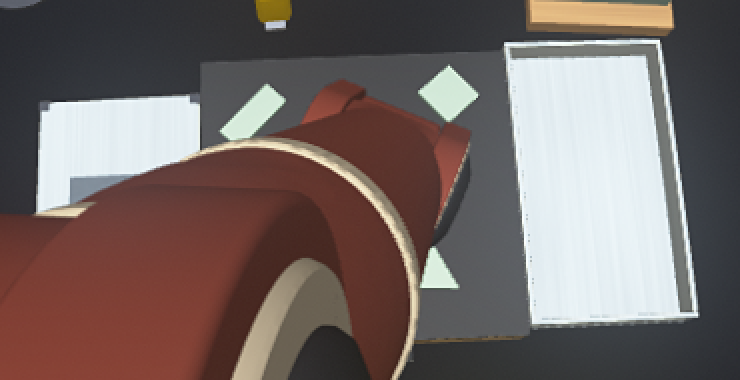

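The arm covers the fingers in this view. Strip (252,113 in crop), square (448,93) and triangle (435,270) are unmoved. Now lower and sweep the triangle.

{"method": "arm_command", "body": {"plan": [[0,0,0,0,0,1.0,0.78],[0,0,0,0,0,0.35,0.78],[0,0,0,0,0,0,0.78]]}}

```text
t: 3.8
tcp_pos: [467.9, -33.7, 45.1]
eef_rot: [[-0.06, 0.998, -0.0], [0.998, 0.06, 0.0], [0.0, -0.0, -1.0]]
ft_force: [-0.5, -0.1, -0.0]
gripper_width: 20.5
grasp_force: 0.0
```

{"method": "arm_command", "body": {"plan": [[0,0,0,-1.0,0,0,0.78],[0,0,0,-1.2,0,0,0.78],[0,0,0,-1.2,0,0,0.78],[0,0,0,-1.2,0,0,0.78],[0,0,0,-1.2,0,0,0.78]]}}

```text
t: 4.3
tcp_pos: [471.4, -93.2, 45.3]
eef_rot: [[-0.059, 0.998, 0.0], [0.998, 0.059, -0.0], [-0.0, 0.0, -1.0]]
ft_force: [-0.0, 0.6, -0.2]
gripper_width: 20.3
grasp_force: 0.4
```

{"method": "arm_command", "body": {"plan": [[0,0,0,-1.2,0,0,0.78],[0,0,0,-1.2,0,0,0.78],[0,0,0,-1.2,0,0,0.78],[0,0,0,-1.2,0,0,0.78],[0,0,0,-1.2,0,0,0.78]]}}

```text
t: 4.8
tcp_pos: [475.0, -152.6, 45.1]
eef_rot: [[-0.06, 0.998, -0.0], [0.998, 0.06, 0.0], [0.0, -0.0, -1.0]]
ft_force: [-1.4, 0.8, 1.3]
gripper_width: 20.8
grasp_force: 0.4
```

```bash
python3 - <<'E'
from h import *
s=r.read_state();print(np.round(s["tcp_pos"],1),np.round(s["ft_force"],1))
d=grab("scene");cv2.imwrite("pics/s2.png",d["frame"][150:340,80:500].repeat(2,0).repeat(2,1)[:, :800])
E
```

```text
[ 475.  -152.6   45.1] [-1.4  0.8  1.3]
```

View pics/s2.png

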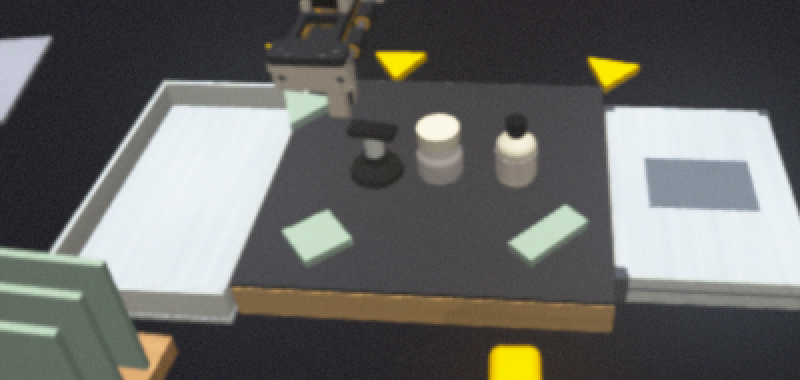

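The triangle (305,107) lies flush ahead of the fingers, clear of the lifter, which still stands. Continuing past the edge, then lifting.

{"method": "arm_command", "body": {"plan": [[0,0,0,-1.2,0,0,0.78],[0,0,0,-1.2,0,0,0.78],[0,0,0,-1.2,0,0,0.78],[0,0,0,-1.2,0,0,0.78],[0,0,0,-1.2,0,0,0.78]]}}

```text
t: 5.35
tcp_pos: [478.6, -212.7, 45.1]
eef_rot: [[-0.06, 0.998, -0.0], [0.998, 0.06, -0.0], [-0.0, -0.0, -1.0]]
ft_force: [0.5, 0.1, 0.6]
gripper_width: 20.6
grasp_force: 0.1
```

{"method": "arm_command", "body": {"plan": [[0,0,0,-1.2,0,0,0.78],[0,0,0,-0.8,0,0,0.78],[0,0,0,0,0,0,0.78],[0,0,0,0,0,-3,0.78],[0,0,0,0,0,-4,0.78]]}}

```text
t: 5.85
tcp_pos: [478.3, -230.1, 114.1]
eef_rot: [[-0.061, 0.998, -0.005], [0.998, 0.061, 0.003], [0.003, -0.005, -1.0]]
ft_force: [0.6, 0.3, 0.1]
gripper_width: 20.4
grasp_force: 0.0
```

{"method": "arm_command", "body": {"plan": [[0,0,0,0,0,-4,0.78],[0,0,0,0,0,-2,0.78],[0,0,0,0,0,0,0.78]]}}

```text
t: 6.15
tcp_pos: [481.7, -232.0, 178.2]
eef_rot: [[-0.061, 0.998, 0.006], [0.998, 0.061, -0.002], [-0.003, 0.006, -1.0]]
ft_force: [0.8, -0.8, 0.1]
gripper_width: 20.5
grasp_force: 0.0
```

```bash
python3 - <<'E'
from h import *
s=r.read_state();C=np.array([553.5,-34]);q=np.array(s["tcp_pos"][:2])-C;a=np.deg2rad(3.6)
print(s["t"],np.round(s["tcp_pos"],1),q@[np.cos(a),np.sin(a)],q@[-np.sin(a),np.cos(a)],np.round(s["joints"],0))
d=grab("scene");cv2.imwrite("pics/s3.png",d["frame"][150:340,80:500].repeat(2,0).repeat(2,1)[:, :800])
E
```

```text
6.15 [ 481.7 -232.   178.2] -84.08275200431721 -193.05896645602056 [ 11.  28.  19. 105. -12.  49.  39.]
```

View pics/s3.png

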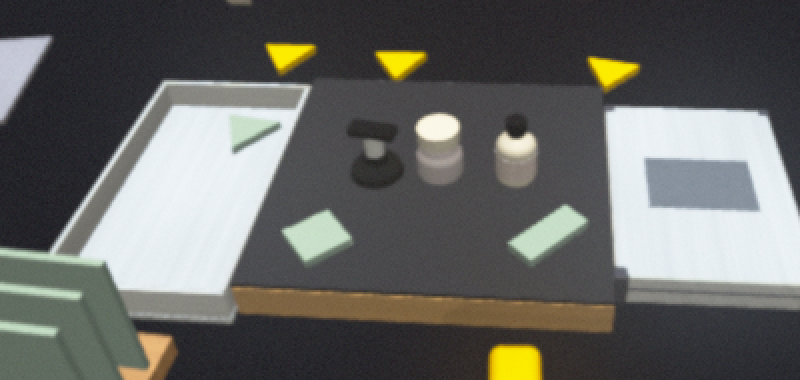

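The triangle lies flat in the tray (253,130) and nothing else moved. Next, to behind the square.

{"method": "arm_command", "body": {"plan": [[0,0,0,3.1,3.6,0,0.78],[0,0,0,3.1,3.6,0,0.78],[0,0,0,3.1,3.6,0,0.78],[0,0,0,3.1,3.6,0,0.78],[0,0,0,3.1,3.6,0,0.78]]}}

```text
t: 6.7
tcp_pos: [650.1, -63.8, 172.7]
eef_rot: [[-0.06, 0.998, -0.004], [0.998, 0.06, 0.001], [0.001, -0.004, -1.0]]
ft_force: [0.7, -0.2, -0.3]
gripper_width: 20.5
grasp_force: 0.0
```

{"method": "arm_command", "body": {"plan": [[0,0,0,0,0,0,0.78],[0,0,0,0,0,3,0.78],[0,0,0,0,0,3,0.78],[0,0,0,0,0,3,0.78],[0,0,0,0,0,0,0.78]]}}

```text
t: 7.2
tcp_pos: [644.9, -65.1, 78.7]
eef_rot: [[-0.06, 0.998, -0.014], [0.998, 0.06, 0.002], [0.003, -0.014, -1.0]]
ft_force: [-0.6, -0.6, 0.3]
gripper_width: 20.7
grasp_force: 0.0
```

```bash
cat > st.py <<'E'
from h import *
s=r.read_state();C=np.array([553.5,-34]);q=np.array(s["tcp_pos"][:2])-C;a=np.deg2rad(3.6)
print(s["t"],np.round(s["tcp_pos"],1),q@[np.cos(a),np.sin(a)],q@[-np.sin(a),np.cos(a)],np.round(s["joints"],0))
E
python3 st.py
```

```text
7.2 [644.9 -65.1  78.7] 89.30980693503557 -36.76184057469667 [ -5.  45.  16.  90. -15.  48.  20.]
```

{"method": "arm_command", "body": {"plan": [[0,0,0,0,0.8,1.5,0.78],[0,0,0,0,0,1.2,0.78],[0,0,0,0,0,0.6,0.78],[0,0,0,0,0,0,0.78]]}}

```text
t: 7.6
tcp_pos: [657.6, -65.5, 51.4]
eef_rot: [[-0.06, 0.998, -0.002], [0.998, 0.06, 0.0], [0.0, -0.002, -1.0]]
ft_force: [-0.4, -1.0, 0.1]
gripper_width: 20.4
grasp_force: 0.0
```

```bash
python3 st.py
```

```text
7.6 [657.6 -65.5  51.4] 101.95698158731919 -37.93654656774913 [ -5.  47.  16.  89. -16.  46.  21.]
```

{"method": "arm_command", "body": {"plan": [[0,0,0,0,-0.4,0.6,0.78],[0,0,0,0,0,0,0.78]]}}

```text
t: 7.8
tcp_pos: [653.3, -65.9, 46.0]
eef_rot: [[-0.06, 0.998, -0.001], [0.998, 0.06, 0.0], [0.0, -0.001, -1.0]]
ft_force: [0.3, -0.3, -0.5]
gripper_width: 20.3
grasp_force: 0.0
```

{"method": "arm_command", "body": {"plan": [[0,0,0,-0.8,0,0,0.78],[0,0,0,-1.1,0,0,0.78],[0,0,0,-1.1,0,0,0.78],[0,0,0,-1.1,0,0,0.78],[0,0,0,-1.1,0,0,0.78]]}}

```text
t: 8.3
tcp_pos: [657.3, -119.2, 46.3]
eef_rot: [[-0.059, 0.998, 0.0], [0.998, 0.059, -0.0], [-0.0, 0.0, -1.0]]
ft_force: [-0.9, 1.0, 1.3]
gripper_width: 20.4
grasp_force: 0.3
```

{"method": "arm_command", "body": {"plan": [[0,0,0,-1.1,0,0,0.78],[0,0,0,-1.1,0,0,0.78],[0,0,0,-1.1,0,0,0.78],[0,0,0,-1.1,0,0,0.78],[0,0,0,-1.1,0,0,0.78]]}}

```text
t: 8.8
tcp_pos: [660.7, -173.4, 46.2]
eef_rot: [[-0.06, 0.998, 0.0], [0.998, 0.06, 0.0], [0.0, 0.0, -1.0]]
ft_force: [-0.8, -0.2, 0.8]
gripper_width: 20.7
grasp_force: 0.2
```

{"method": "arm_command", "body": {"plan": [[0,0,0,-1.1,0,0,0.78],[0,0,0,-1.1,0,0,0.78],[0,0,0,-1.1,0,0,0.78],[0,0,0,-1.1,0,0,0.78],[0,0,0,0,0,0,0.78]]}}

```text
t: 9.3
tcp_pos: [662.6, -220.0, 46.2]
eef_rot: [[-0.057, 0.998, -0.0], [0.998, 0.057, -0.003], [-0.003, -0.0, -1.0]]
ft_force: [-0.9, 0.3, 0.0]
gripper_width: 20.6
grasp_force: 0.0
```

```bash
python3 st.py; python3 - <<'E'
from h import *
d=grab("scene");cv2.imwrite("pics/s4.png",d["frame"][150:340,80:500].repeat(2,0).repeat(2,1)[:, :800])
E
```

```text
9.3 [ 662.6 -220.    46.2] 97.24807227720999 -192.48078542632223 [  9.  50.  15.  82. -15.  49.  31.]
```

View pics/s4.png

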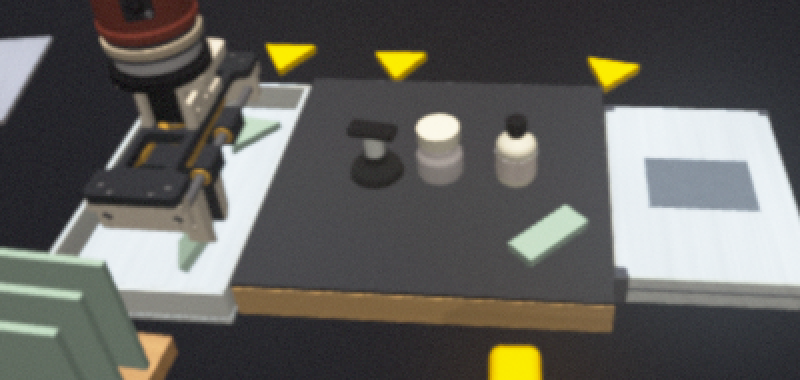

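The square is off the board and in the tray (190,250), and the row stands. Lift and go behind the strip.

{"method": "arm_command", "body": {"plan": [[0,0,0,0,0,-3,0.78],[0,0,0,0,0,-3,0.78],[0,0,0,0,0,-3,0.78],[0,0,0,0,0,0,0.78]]}}

```text
t: 9.75
tcp_pos: [666.2, -217.4, 141.3]
eef_rot: [[-0.061, 0.998, 0.009], [0.998, 0.061, -0.003], [-0.004, 0.009, -1.0]]
ft_force: [0.2, -1.2, 0.4]
gripper_width: 20.2
grasp_force: 0.0
```

{"method": "arm_command", "body": {"plan": [[0,0,0,4.4,-0.2,0,0.78],[0,0,0,4.4,-0.2,0,0.78],[0,0,0,4.4,-0.2,0,0.78],[0,0,0,4.4,-0.2,0,0.78]]}}

```text
t: 10.15
tcp_pos: [643.6, -39.0, 135.0]
eef_rot: [[-0.06, 0.998, -0.002], [0.998, 0.06, 0.0], [0.001, -0.002, -1.0]]
ft_force: [1.0, 0.4, 0.6]
gripper_width: 20.5
grasp_force: 0.0
```

{"method": "arm_command", "body": {"plan": [[0,0,0,4.4,-0.1,0,0.78],[0,0,0,4.4,-0.1,0,0.78],[0,0,0,4.4,-0.1,0,0.78],[0,0,0,4.4,0,0,0.78],[0,0,0,0,0,0,0.78]]}}

```text
t: 10.65
tcp_pos: [628.6, 146.1, 134.3]
eef_rot: [[-0.074, 0.997, -0.004], [0.997, 0.074, 0.007], [0.008, -0.003, -1.0]]
ft_force: [0.2, 1.2, -0.1]
gripper_width: 20.2
grasp_force: 0.0
```

```bash
python3 st.py
```

```text
10.65 [628.6 146.1 134.3] 86.24868163110015 175.03732027032743 [-25.  41.  17.  88. -14.  53.   2.]
```

{"method": "arm_command", "body": {"plan": [[0,0,0,0,0,3,0.78],[0,0,0,0,0,3,0.78],[0,0,0,0,0,1.5,0.78],[0,0,0,0,0,0,0.78]]}}

```text
t: 11.05
tcp_pos: [628.7, 133.7, 58.1]
eef_rot: [[-0.06, 0.998, -0.006], [0.998, 0.06, -0.001], [-0.001, -0.007, -1.0]]
ft_force: [-0.4, -0.0, 0.3]
gripper_width: 20.2
grasp_force: 0.0
```

```bash
python3 st.py
```

```text
11.05 [628.7 133.7  58.1] 85.62575235596044 162.6884409748599 [-23.  46.  16.  92. -16.  45.   3.]
```

Lower the last 13 mm, then sweep the strip: 162 → about −60 first.

{"method": "arm_command", "body": {"plan": [[0,0,0,0,0,0.8,0.78],[0,0,0,0,0,0.3,0.78],[0,0,0,0,0,0,0.78]]}}

```text
t: 11.35
tcp_pos: [631.5, 134.2, 50.6]
eef_rot: [[-0.06, 0.998, 0.001], [0.998, 0.06, 0.0], [0.0, 0.001, -1.0]]
ft_force: [0.2, 0.1, -0.4]
gripper_width: 20.5
grasp_force: 0.0
```

{"method": "arm_command", "body": {"plan": [[0,0,0,-0.8,0,0,0.78],[0,0,0,-1.1,0,0,0.78],[0,0,0,-1.1,0,0,0.78],[0,0,0,-1.1,0,0,0.78],[0,0,0,-1.1,0,0,0.78]]}}

```text
t: 11.85
tcp_pos: [634.5, 81.0, 50.5]
eef_rot: [[-0.059, 0.998, 0.0], [0.998, 0.059, 0.0], [0.0, 0.0, -1.0]]
ft_force: [-0.1, 0.8, 0.9]
gripper_width: 20.5
grasp_force: 0.5
```

{"method": "arm_command", "body": {"plan": [[0,0,0,-1.1,0,0,0.78],[0,0,0,-1.1,0,0,0.78],[0,0,0,-1.1,0,0,0.78],[0,0,0,-1.1,0,0,0.78],[0,0,0,-1.1,0,0,0.78]]}}

```text
t: 12.35
tcp_pos: [637.7, 27.3, 50.4]
eef_rot: [[-0.061, 0.998, 0.0], [0.998, 0.061, 0.001], [0.001, 0.0, -1.0]]
ft_force: [-1.2, 2.7, 3.2]
gripper_width: 20.2
grasp_force: 1.6
```

```bash
python3 st.py; python3 - <<'E'
from h import *
d=grab("scene");cv2.imwrite("pics/s5.png",d["frame"][150:340,80:500].repeat(2,0).repeat(2,1)[:, :800])
E
```

```text
12.35 [637.7  27.3  50.4] 87.87312278007136 55.862780581091414 [-13.  46.  15.  93. -15.  43.  12.]
```

View pics/s5.png

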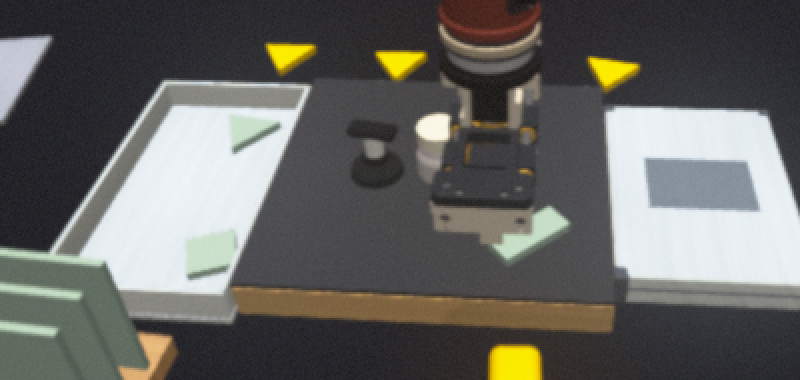

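The tip was at z = 50 (I read it as lower), so the fingers rode onto the strip (530,237), which barely moved. Square (210,255) and triangle lie in the tray. Back up, return and go lower.

{"method": "arm_command", "body": {"plan": [[0,0,0,0,0,-2,0.78],[0,0,0,0,0,-1,0.78],[0,0,0,3.6,0,0,0.78],[0,0,0,3.6,0,0,0.78],[0,0,0,3.6,0,0,0.78]]}}

```text
t: 12.9
tcp_pos: [631.1, 135.6, 80.2]
eef_rot: [[-0.059, 0.998, 0.0], [0.998, 0.059, -0.001], [-0.001, 0.0, -1.0]]
ft_force: [0.6, 0.6, 0.3]
gripper_width: 20.4
grasp_force: 0.0
```

{"method": "arm_command", "body": {"plan": [[0,0,0,0,0,0,0.78],[0,0,0,0,0,0,0.78],[0,0,0,0,0,2,0.78],[0,0,0,0,0,0.7,0.78],[0,0,0,0,0,0,0.78]]}}

```text
t: 13.4
tcp_pos: [630.2, 132.8, 51.8]
eef_rot: [[-0.057, 0.998, -0.003], [0.998, 0.057, -0.002], [-0.002, -0.003, -1.0]]
ft_force: [0.4, 0.4, 0.0]
gripper_width: 20.4
grasp_force: 0.0
```

```bash
python3 st.py; python3 - <<'E'
from h import *
d=grab("top");f=d["frame"];hsv=cv2.cvtColor(f,cv2.COLOR_BGR2HSV)
roi=np.zeros(f.shape[:2],np.uint8);roi[95:243,262:415]=255
m=cv2.inRange(hsv,(35,12,120),(95,90,255))&roi
for c in cv2.findContours(m,0,2)[0]:
    if cv2.contourArea(c)<80: continue
    P=ray(d,c.reshape(-1,2)+0.,50)[:,:2].astype(np.float32);h=cv2.minAreaRect(P)
    a=np.deg2rad(3.6);B=(cv2.boxPoints(h)-[553.5,-34])@np.array([[np.cos(a),-np.sin(a)],[np.sin(a),np.cos(a)]])
    print(np.round(h[1],1),B.round().tolist())
E
```

```text
13.4 [630.2 132.8  51.8] 86.97590873521038 161.7047078212986 [-23.  46.  16.  92. -16.  44.   3.]
[29.6 69.4] [[51.0, 102.0], [96.0, 49.0], [119.0, 69.0], [73.0, 121.0]]
```

{"method": "arm_command", "body": {"plan": [[0,0,0,0,0,0.6,0.78],[0,0,0,0,0,0,0.78],[0,0,0,0,0,0,0.78]]}}

```text
t: 13.75
tcp_pos: [631.2, 135.2, 47.3]
eef_rot: [[-0.06, 0.998, 0.0], [0.998, 0.06, 0.0], [0.0, 0.0, -1.0]]
ft_force: [0.2, 0.2, 0.1]
gripper_width: 20.1
grasp_force: 0.0
```

{"method": "arm_command", "body": {"plan": [[0,0,0,0,0,0.3,0.78],[0,0,0,0,0,0,0.78],[0,0,0,-0.8,0,0,0.78],[0,0,0,-1.1,0,0,0.78],[0,0,0,-1.1,0,0,0.78]]}}

```text
t: 14.25
tcp_pos: [633.1, 103.6, 44.3]
eef_rot: [[-0.059, 0.998, 0.0], [0.998, 0.059, -0.001], [-0.001, 0.0, -1.0]]
ft_force: [-0.3, -0.6, 0.8]
gripper_width: 20.3
grasp_force: 0.0
```

{"method": "arm_command", "body": {"plan": [[0,0,0,-1.1,0,0,0.78],[0,0,0,-1.1,0,0,0.78],[0,0,0,-1.1,0,0,0.78],[0,0,0,-1.1,0,0,0.78],[0,0,0,-1.1,0,0,0.78]]}}

```text
t: 14.75
tcp_pos: [636.1, 49.4, 44.1]
eef_rot: [[-0.06, 0.998, -0.0], [0.998, 0.06, 0.0], [0.0, -0.0, -1.0]]
ft_force: [-0.7, 0.3, 0.2]
gripper_width: 20.5
grasp_force: 0.2
```

{"method": "arm_command", "body": {"plan": [[0,0,0,-1.1,0,0,0.78],[0,0,0,-1.1,0,0,0.78],[0,0,0,-1.1,0,0,0.78],[0,0,0,-1.1,0,0,0.78],[0,0,0,-1.1,0,0,0.78]]}}

```text
t: 15.25
tcp_pos: [639.6, -5.4, 44.1]
eef_rot: [[-0.06, 0.998, 0.0], [0.998, 0.06, -0.0], [-0.0, 0.0, -1.0]]
ft_force: [0.3, 0.4, 0.4]
gripper_width: 20.5
grasp_force: 0.1
```

```bash
python3 st.py; python3 - <<'E'
from h import *
d=grab("scene");cv2.imwrite("pics/s6.png",d["frame"][150:340,80:500].repeat(2,0).repeat(2,1)[:, :800])
E
```

```text
15.25 [639.6  -5.4  44.1] 87.70910352955592 23.102831563074012 [-10.  46.  14.  93. -15.  42.  15.]
```

View pics/s6.png

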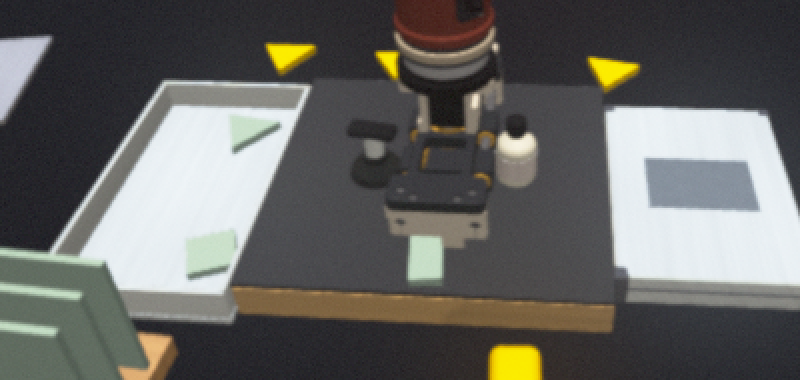

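The strip (425,258) lies flush across the fingers, the row is untouched. Continue over the edge and lift away.

{"method": "arm_command", "body": {"plan": [[0,0,0,-1.1,0,0,0.78],[0,0,0,-1.1,0,0,0.78],[0,0,0,-1.1,0,0,0.78],[0,0,0,-1.1,0,0,0.78],[0,0,0,-1.1,0,0,0.78]]}}

```text
t: 15.8
tcp_pos: [642.8, -60.5, 44.2]
eef_rot: [[-0.06, 0.998, -0.0], [0.998, 0.06, -0.0], [-0.0, -0.0, -1.0]]
ft_force: [-0.2, 0.3, -0.1]
gripper_width: 20.3
grasp_force: 0.3
```

{"method": "arm_command", "body": {"plan": [[0,0,0,-1.1,0,0,0.78],[0,0,0,-1.1,0,0,0.78],[0,0,0,-1.1,0,0,0.78],[0,0,0,-1.1,0,0,0.78],[0,0,0,-1.1,0,0,0.78]]}}

```text
t: 16.3
tcp_pos: [646.1, -115.3, 44.1]
eef_rot: [[-0.06, 0.998, -0.0], [0.998, 0.06, -0.0], [-0.0, -0.0, -1.0]]
ft_force: [-1.1, 0.8, 0.1]
gripper_width: 20.3
grasp_force: 0.2
```

{"method": "arm_command", "body": {"plan": [[0,0,0,-1.1,0,0,0.78],[0,0,0,-1.1,0,0,0.78],[0,0,0,-1.1,0,0,0.78],[0,0,0,-1.1,0,0,0.78],[0,0,0,-1.1,0,0,0.78]]}}

```text
t: 16.8
tcp_pos: [649.4, -170.3, 44.1]
eef_rot: [[-0.06, 0.998, -0.0], [0.998, 0.06, -0.0], [-0.0, -0.0, -1.0]]
ft_force: [-0.2, 0.3, -0.2]
gripper_width: 20.8
grasp_force: 0.1
```

{"method": "arm_command", "body": {"plan": [[0,0,0,-1.1,0,0,0.78],[0,0,0,-1.1,0,0,0.78],[0,0,0,-1.1,0,0,0.78],[0,0,0,-1.1,0,0,0.78],[0,0,0,0,0,0,0.78]]}}

```text
t: 17.3
tcp_pos: [651.6, -216.4, 44.3]
eef_rot: [[-0.057, 0.998, 0.0], [0.998, 0.057, -0.002], [-0.002, -0.0, -1.0]]
ft_force: [0.1, 0.2, -1.3]
gripper_width: 20.6
grasp_force: 0.0
```

{"method": "arm_command", "body": {"plan": [[0,0,0,0,0,-2,0.78],[0,0,0,0,0,-4,0.78],[0,0,0,0,0,-4,0.78],[0,0,0,0,0,-4,0.78],[0,0,0,0,0,0,0.78]]}}

```text
t: 17.8
tcp_pos: [655.9, -214.2, 191.6]
eef_rot: [[-0.061, 0.998, 0.013], [0.998, 0.061, -0.004], [-0.005, 0.013, -1.0]]
ft_force: [0.8, -0.4, 1.2]
gripper_width: 20.3
grasp_force: 0.0
```

```bash
python3 st.py; cat > chk.py <<'E'
from h import *
a=np.deg2rad(3.6)
for n in("scene","top"):
    d=grab(n);hsv=cv2.cvtColor(d["frame"],cv2.COLOR_BGR2HSV)
    m=cv2.inRange(hsv,(35,12,120),(95,90,255))
    for c in cv2.findContours(m,0,2)[0]:
        if cv2.contourArea(c)<60: continue
        P=ray(d,c.reshape(-1,2)+0.,15)[:,:2].astype(np.float32);h=cv2.minAreaRect(P)
        B=(cv2.boxPoints(h)-[553.5,-34])@np.array([[np.cos(a),-np.sin(a)],[np.sin(a),np.cos(a)]])
        if abs(B.mean(0)[0])<190 and -350<B.mean(0)[1]<170: print(n,c.reshape(-1,2).mean(0).round(),cv2.contourArea(c),np.round(h[1],1),B.round().tolist())
E
python3 chk.py
```

```text
17.8 [ 655.9 -214.2  191.6] 90.86160507217585 -186.2568060978194 [  8.  41.  15.  77. -11.  63.  28.]
scene [229. 278.] 544.0 [77.8 34.2] [[74.0, -159.0], [108.0, -164.0], [117.0, -86.0], [84.0, -82.0]]
scene [184. 277.] 481.5 [55.1 47.4] [[64.0, -187.0], [82.0, -231.0], [133.0, -210.0], [115.0, -166.0]]
scene [206. 216.] 296.0 [70.8 55.5] [[-125.0, -199.0], [-108.0, -251.0], [-40.0, -229.0], [-58.0, -176.0]]
```

The strip seems to have slipped off and stayed on the board. Move back along +y at height and measure it.

```bash
sed -i 's/,15)\[:/,Z)[:/; s/^a=/import sys;Z=float(sys.argv[1]);a=/' chk.py; python3 chk.py 50
```

```text
scene [228. 278.] 541.5 [72.8 31.7] [[107.0, -143.0], [139.0, -147.0], [148.0, -75.0], [116.0, -71.0]]
scene [103. 280.] 423.5 [213.1  29.7] [[111.0, -448.0], [140.0, -453.0], [175.0, -243.0], [145.0, -238.0]]
scene [186. 277.] 479.5 [51.2 44. ] [[98.0, -169.0], [113.0, -210.0], [161.0, -192.0], [146.0, -151.0]]
scene [206. 217.] 297.0 [67.3 51.3] [[-80.0, -181.0], [-62.0, -229.0], [1.0, -205.0], [-17.0, -157.0]]
```

{"method": "arm_command", "body": {"plan": [[0,0,0,4.0,-1.5,0,0.78],[0,0,0,4.0,-1.5,0,0.78],[0,0,0,4.0,-1.5,0,0.78],[0,0,0,4.0,-1.5,0,0.78],[0,0,0,4.0,-1.5,0,0.78]]}}

```text
t: 18.5
tcp_pos: [563.1, -16.1, 182.3]
eef_rot: [[-0.06, 0.998, -0.004], [0.998, 0.06, 0.0], [0.0, -0.004, -1.0]]
ft_force: [0.1, 0.3, 0.3]
gripper_width: 19.9
grasp_force: 0.0
```

{"method": "arm_command", "body": {"plan": [[0,0,0,4.0,0,0,0.78],[0,0,0,4.0,0,0,0.78],[0,0,0,4.0,0,0,0.78],[0,0,0,0,0,0,0.78],[0,0,0,0,0,0,0.78]]}}

```text
t: 19.0
tcp_pos: [556.7, 102.9, 182.5]
eef_rot: [[-0.063, 0.998, -0.003], [0.998, 0.063, -0.001], [-0.001, -0.004, -1.0]]
ft_force: [-0.0, -0.2, 0.4]
gripper_width: 20.3
grasp_force: 0.0
```

```bash
python3 st.py; python3 chk.py 50; echo; python3 chk.py 15
```

```text
19.0 [556.7 102.9 182.5] 11.81451253732164 136.4672828152682 [-23.  31.  15.  99. -10.  52.   0.]
scene [228. 278.] 544.0 [72.6 32.2] [[107.0, -143.0], [139.0, -147.0], [148.0, -75.0], [116.0, -71.0]]
scene [186. 275.] 486.5 [54.2 44.3] [[96.0, -169.0], [110.0, -211.0], [161.0, -193.0], [147.0, -151.0]]
scene [204. 217.] 297.0 [70.1 51.4] [[-84.0, -183.0], [-65.0, -231.0], [0.0, -206.0], [-18.0, -158.0]]
top [452. 206.] 410.5 [59.4 52.6] [[-134.0, -189.0], [-115.0, -238.0], [-59.0, -217.0], [-78.0, -168.0]]
top [430. 124.] 413.0 [45.9 47.3] [[47.0, -174.0], [65.0, -218.0], [107.0, -202.0], [90.0, -158.0]]
top [385. 104.] 397.5 [70.4 29.2] [[107.0, -141.0], [136.0, -144.0], [144.0, -74.0], [115.0, -71.0]]

scene [229. 278.] 544.0 [77.5 34.6] [[74.0, -159.0], [108.0, -163.0], [117.0, -86.0], [83.0, -82.0]]
scene [186. 276.] 484.0 [57.5 47.1] [[62.0, -188.0], [78.0, -232.0], [132.0, -212.0], [115.0, -167.0]]
scene [205. 216.] 299.5 [69.9 55.2] [[-127.0, -201.0], [-106.0, -252.0], [-41.0, -227.0], [-62.0, -175.0]]
top [451. 206.] 408.0 [62.1 56. ] [[-130.0, -199.0], [-110.0, -251.0], [-52.0, -229.0], [-72.0, -177.0]]
top [429. 124.] 418.0 [47.7 49.5] [[60.0, -184.0], [78.0, -230.0], [123.0, -213.0], [104.0, -167.0]]
top [385. 104.] 397.5 [73.7 30.5] [[122.0, -149.0], [152.0, -153.0], [161.0, -80.0], [130.0, -76.0]]
```

Both views agree at z = 50: the strip is on the board at board (126,−107), nearly along y. An end-on push there would bring the gripper near the rack. So first nudge it 40 mm inward from outside, well short of the rack's y, then sweep it end-on.

{"method": "arm_command", "body": {"plan": [[0,0,0,-4.0,2.7,0,0.9],[0,0,0,-4.0,2.7,0,0.9],[0,0,0,-4.0,2.7,0,0.9],[0,0,0,-4.0,2.7,0,0.9],[0,0,0,-4.0,2.6,0,0.9]]}}

```text
t: 19.7
tcp_pos: [704.3, -93.4, 184.1]
eef_rot: [[-0.057, 0.998, -0.0], [0.998, 0.057, -0.0], [-0.0, -0.0, -1.0]]
ft_force: [0.5, 0.2, -0.2]
gripper_width: 9.2
grasp_force: 0.0
```

{"method": "arm_command", "body": {"plan": [[0,0,0,-4.0,2.6,0,0.9],[0,0,0,0,0,0,0.9],[0,0,0,0,0,0,0.9]]}}

```text
t: 20.0
tcp_pos: [731.3, -131.4, 182.9]
eef_rot: [[-0.055, 0.998, -0.002], [0.998, 0.055, -0.001], [-0.0, -0.002, -1.0]]
ft_force: [-0.8, 0.0, -0.5]
gripper_width: 9.5
grasp_force: 0.0
```

```bash
python3 st.py
```

```text
20.0 [ 731.3 -131.4  182.9] 171.33991435884874 -108.38109125961063 [  2.  47.  15.  66. -11.  69.  19.]
```

{"method": "arm_command", "body": {"plan": [[0,0,0,0,0.8,2,0.9],[0,0,0,0,0,2.5,0.9],[0,0,0,0,0,2.5,0.9],[0,0,0,0,0,2.5,0.9],[0,0,0,0,0,2,0.9]]}}

```text
t: 20.5
tcp_pos: [738.9, -124.5, 66.3]
eef_rot: [[-0.063, 0.998, -0.003], [0.998, 0.063, 0.002], [0.002, -0.003, -1.0]]
ft_force: [0.5, 0.9, -0.2]
gripper_width: 9.1
grasp_force: 0.0
```

{"method": "arm_command", "body": {"plan": [[0,0,0,0,0,1,0.9],[0,0,0,0,0,0.5,0.9],[0,0,0,0,0,0,0.9],[0,0,0,0,0,0,0.9]]}}

```text
t: 20.9
tcp_pos: [740.9, -127.6, 55.4]
eef_rot: [[-0.06, 0.998, 0.002], [0.998, 0.06, -0.0], [-0.0, 0.002, -1.0]]
ft_force: [0.1, -0.3, 1.1]
gripper_width: 9.6
grasp_force: 0.0
```

```bash
python3 st.py
```

```text
20.9 [ 740.9 -127.6   55.4] 181.12023752546816 -105.13781962344454 [  2.  54.  13.  71. -13.  56.  20.]
```

{"method": "arm_command", "body": {"plan": [[0,0,0,0,0,0.8,0.9],[0,0,0,0,0,0.3,0.9],[0,0,0,0,0,0,0.9]]}}

```text
t: 21.2
tcp_pos: [739.5, -127.6, 42.4]
eef_rot: [[-0.06, 0.998, -0.001], [0.998, 0.06, 0.0], [0.0, -0.001, -1.0]]
ft_force: [0.5, 0.7, -0.5]
gripper_width: 9.5
grasp_force: 0.0
```

{"method": "arm_command", "body": {"plan": [[0,0,0,0,-0.8,0,0.9],[0,0,0,0,-0.8,0,0.9],[0,0,0,0,-0.8,0,0.9],[0,0,0,0,-0.8,0,0.9],[0,0,0,0,-0.8,0,0.9]]}}

```text
t: 21.7
tcp_pos: [699.5, -130.2, 43.5]
eef_rot: [[-0.06, 0.998, 0.001], [0.998, 0.06, -0.0], [-0.0, 0.001, -1.0]]
ft_force: [0.9, -0.0, 0.4]
gripper_width: 9.2
grasp_force: 0.2
```

```bash
python3 st.py; python3 chk.py 50
```

```text
21.7 [ 699.5 -130.2   43.5] 139.68650411182662 -105.20668960658377 [  2.  51.  13.  80. -13.  50.  22.]
scene [100. 279.] 427.0 [208.9  25.4] [[115.0, -449.0], [140.0, -453.0], [171.0, -246.0], [146.0, -242.0]]
scene [242. 271.] 180.0 [31.7 31.5] [[95.0, -74.0], [94.0, -105.0], [126.0, -106.0], [127.0, -75.0]]
top [452. 206.] 409.0 [59.4 53.5] [[-134.0, -189.0], [-115.0, -238.0], [-59.0, -217.0], [-79.0, -167.0]]
```

{"method": "arm_command", "body": {"plan": [[0,0,0,0,-0.8,0,0.9],[0,0,0,0,-0.8,0,0.9],[0,0,0,0,-0.6,0,0.9],[0,0,0,0,0,0,0.9],[0,0,0,0,1.5,0,0.9]]}}

```text
t: 22.3
tcp_pos: [691.1, -131.3, 43.1]
eef_rot: [[-0.058, 0.998, -0.003], [0.998, 0.058, -0.0], [0.0, -0.003, -1.0]]
ft_force: [1.1, -0.3, -0.2]
gripper_width: 9.4
grasp_force: 0.0
```

{"method": "arm_command", "body": {"plan": [[0,0,0,0,0.8,-0.5,0.9],[0,0,0,0,0,-3,0.9],[0,0,0,0,0,-3,0.9],[0,0,0,0,0,-3,0.9],[0,0,0,4.0,-0.5,0,0.9]]}}

```text
t: 22.8
tcp_pos: [696.7, -100.4, 144.1]
eef_rot: [[-0.049, 0.999, 0.011], [0.999, 0.049, -0.01], [-0.011, 0.01, -1.0]]
ft_force: [0.3, -0.5, 0.4]
gripper_width: 9.4
grasp_force: 0.0
```

{"method": "arm_command", "body": {"plan": [[0,0,0,4.0,-2,0,0.9],[0,0,0,4.0,-2,0,0.9],[0,0,0,4.0,0,0,0.9],[0,0,0,0,0,0,0.9],[0,0,0,0,0,0,0.9]]}}

```text
t: 23.3
tcp_pos: [646.8, 28.6, 138.4]
eef_rot: [[-0.063, 0.998, 0.0], [0.998, 0.063, 0.0], [0.0, 0.0, -1.0]]
ft_force: [-0.6, -0.7, 0.2]
gripper_width: 9.1
grasp_force: 0.0
```

```bash
python3 st.py; python3 chk.py 50
```

```text
23.3 [646.8  28.6 138.4] 97.00955115731728 56.58482073608068 [-13.  40.  15.  88. -12.  54.   9.]
scene [100. 280.] 423.5 [213.   27.9] [[112.0, -448.0], [139.0, -453.0], [175.0, -243.0], [147.0, -238.0]]
scene [186. 275.] 486.5 [53.8 45.5] [[95.0, -170.0], [114.0, -212.0], [163.0, -189.0], [144.0, -148.0]]
scene [229. 260.] 477.0 [34.9 72.2] [[69.0, -75.0], [72.0, -147.0], [107.0, -145.0], [103.0, -73.0]]
scene [206. 214.] 306.0 [67.6 53.2] [[-82.0, -181.0], [-63.0, -230.0], [-0.0, -206.0], [-19.0, -156.0]]
top [452. 206.] 410.5 [59.4 52.6] [[-134.0, -189.0], [-115.0, -238.0], [-59.0, -217.0], [-78.0, -168.0]]
top [393. 123.] 431.5 [29.9 70.6] [[69.0, -74.0], [71.0, -145.0], [101.0, -144.0], [99.0, -74.0]]
top [430. 125.] 418.5 [45.9 47.3] [[47.0, -175.0], [65.0, -219.0], [107.0, -202.0], [90.0, -158.0]]
```

The strip is now at (85,−109), lying along y. Come down behind its end and sweep.

{"method": "arm_command", "body": {"plan": [[0,0,0,-3.5,-0.4,0,0.9],[0,0,0,-3.5,-0.4,0,0.9],[0,0,0,-3.0,-0.4,0,0.9],[0,0,0,0,0,2.5,0.9],[0,0,0,0,0,2.5,0.9]]}}

```text
t: 23.9
tcp_pos: [641.1, -78.9, 88.7]
eef_rot: [[-0.053, 0.999, 0.003], [0.999, 0.053, -0.003], [-0.003, 0.003, -1.0]]
ft_force: [0.3, 0.9, -0.1]
gripper_width: 9.1
grasp_force: 0.0
```

{"method": "arm_command", "body": {"plan": [[0,0,0,0,0,2.0,0.9],[0,0,0,0,0,0.5,0.9],[0,0,0,0,0,0,0.9],[0,0,0,0,0,0,0.9]]}}

```text
t: 24.3
tcp_pos: [641.4, -74.8, 64.2]
eef_rot: [[-0.059, 0.998, 0.002], [0.998, 0.059, -0.001], [-0.001, 0.002, -1.0]]
ft_force: [-0.4, 0.5, 0.4]
gripper_width: 9.4
grasp_force: 0.0
```

```bash
python3 st.py; python3 chk.py 50|grep -v "\-453"
```

```text
24.3 [641.4 -74.8  64.2] 85.20484322612512 -46.210871493893606 [ -3.  45.  13.  92. -13.  45.  19.]
scene [186. 275.] 486.5 [53.9 44.3] [[96.0, -170.0], [113.0, -211.0], [162.0, -190.0], [145.0, -149.0]]
scene [229. 260.] 482.5 [32.5 72.3] [[68.0, -75.0], [73.0, -147.0], [105.0, -145.0], [101.0, -73.0]]
scene [205. 216.] 298.5 [67.3 54.5] [[-81.0, -180.0], [-61.0, -231.0], [2.0, -207.0], [-18.0, -156.0]]
top [452. 206.] 409.5 [58.6 52.6] [[-133.0, -189.0], [-114.0, -238.0], [-59.0, -217.0], [-78.0, -168.0]]
top [436. 124.] 246.0 [45.6 39.1] [[52.0, -181.0], [65.0, -218.0], [108.0, -203.0], [94.0, -166.0]]
```

{"method": "arm_command", "body": {"plan": [[0,0,0,0,0,1.5,0.9],[0,0,0,0,0,0.5,0.9],[0,0,0,0,0,0,0.9],[0,0,0,0,0,0,0.9]]}}

```text
t: 24.8
tcp_pos: [640.4, -73.5, 42.8]
eef_rot: [[-0.06, 0.998, -0.001], [0.998, 0.06, 0.0], [0.0, -0.001, -1.0]]
ft_force: [0.1, -0.3, -0.7]
gripper_width: 9.4
grasp_force: 0.0
```

{"method": "arm_command", "body": {"plan": [[0,0,0,-0.8,0,-0.1,0.9],[0,0,0,-1,0,0,0.9],[0,0,0,-1,0,0,0.9],[0,0,0,-1,0,0,0.9],[0,0,0,-1,0,0,0.9]]}}

```text
t: 25.3
tcp_pos: [643.5, -122.7, 44.3]
eef_rot: [[-0.059, 0.998, 0.0], [0.998, 0.059, -0.0], [-0.0, 0.0, -1.0]]
ft_force: [-0.4, 1.3, -0.2]
gripper_width: 9.5
grasp_force: 0.3
```

```bash
python3 st.py; python3 chk.py 50|grep -v "\-453"
```

```text
25.3 [ 643.5 -122.7   44.3] 84.27552605446428 -94.21277848671683 [  2.  47.  12.  90. -13.  44.  23.]
scene [194. 272.] 615.5 [ 55.9 107. ] [[60.0, -130.0], [121.0, -218.0], [167.0, -186.0], [106.0, -98.0]]
scene [203. 215.] 241.5 [70.2 40. ] [[-80.0, -194.0], [-66.0, -231.0], [-0.0, -206.0], [-15.0, -168.0]]
```

{"method": "arm_command", "body": {"plan": [[0,0,0,-1,0,0,0.9],[0,0,0,-1,0,0,0.9],[0,0,0,-1,0,0,0.9],[0,0,0,-1,0,0,0.9],[0,0,0,-1,0,0,0.9]]}}

```text
t: 25.9
tcp_pos: [646.5, -172.6, 44.2]
eef_rot: [[-0.06, 0.998, 0.0], [0.998, 0.06, -0.0], [-0.0, 0.0, -1.0]]
ft_force: [0.1, 0.2, -0.1]
gripper_width: 9.3
grasp_force: 0.1
```

{"method": "arm_command", "body": {"plan": [[0,0,0,-1,0,0,0.9],[0,0,0,-1,0,0,0.9],[0,0,0,-1,0,0,0.9],[0,0,0,-1,0,0,0.9],[0,0,0,-0.8,0,0,0.9]]}}

```text
t: 26.4
tcp_pos: [649.3, -220.7, 44.2]
eef_rot: [[-0.059, 0.998, -0.0], [0.998, 0.059, -0.001], [-0.001, -0.0, -1.0]]
ft_force: [1.0, -0.2, 0.6]
gripper_width: 9.2
grasp_force: 0.0
```

```bash
python3 st.py; python3 chk.py 15|grep -v "\-453"
```

```text
26.4 [ 649.3 -220.7   44.2] 83.87977674373934 -192.3151300480378 [ 11.  49.  12.  85. -12.  47.  30.]
scene [182. 274.] 759.0 [70.5 76.4] [[60.0, -177.0], [60.0, -253.0], [131.0, -254.0], [131.0, -177.0]]
scene [205. 218.] 195.5 [68.5 42.6] [[-107.0, -186.0], [-109.0, -229.0], [-41.0, -232.0], [-39.0, -189.0]]
```

Lift, move clear and verify.

{"method": "arm_command", "body": {"plan": [[0,0,0,0,0,-2,0.9],[0,0,0,0,0,-4,0.9],[0,0,0,0,0,-4,0.9],[0,0,0,0,0,-4,0.9],[0,0,0,4,-1.5,0,0.9]]}}

```text
t: 27.0
tcp_pos: [636.1, -188.3, 191.2]
eef_rot: [[-0.052, 0.999, 0.015], [0.999, 0.052, -0.01], [-0.011, 0.014, -1.0]]
ft_force: [0.7, 0.2, -0.1]
gripper_width: 8.8
grasp_force: 0.0
```

{"method": "arm_command", "body": {"plan": [[0,0,0,4,-1.5,0,0.9],[0,0,0,4,-1.5,0,0.9],[0,0,0,4,-1.5,0,0.9],[0,0,0,4,-1.5,0,0.9],[0,0,0,4,0,0,0.9]]}}

```text
t: 27.5
tcp_pos: [557.7, 17.5, 184.5]
eef_rot: [[-0.06, 0.998, -0.002], [0.998, 0.06, 0.001], [0.001, -0.002, -1.0]]
ft_force: [0.3, -0.5, -0.5]
gripper_width: 9.6
grasp_force: 0.0
```

{"method": "arm_command", "body": {"plan": [[0,0,0,4,0,0,0.9],[0,0,0,4,0,0,0.9],[0,0,0,4,0,0,0.9],[0,0,0,0,0,0,0.9],[0,0,0,0,0,0,0.9]]}}

```text
t: 28.0
tcp_pos: [552.4, 137.2, 184.1]
eef_rot: [[-0.064, 0.998, -0.0], [0.998, 0.064, 0.0], [0.0, -0.0, -1.0]]
ft_force: [0.6, -1.2, -0.1]
gripper_width: 9.5
grasp_force: 0.0
```

```bash
python3 st.py; python3 chk.py 15|grep -v "\-453"; python3 - <<'E'
from h import *
a=cv2.imread("pics/scene0.png");d=grab("scene");
# upright row: compare with the first scene picture
for n,(x,y,w,h) in dict(lifter=(248,205,40,40),jar=(285,205,30,40),oil=(325,203,28,42)).items():
    D=np.abs(a[y:y+h,x:x+w].astype(int)-d["frame"][y:y+h,x:x+w]).max(2);print(n,(D>40).mean().round(3))
E
```

```text
28.0 [552.4 137.2 184.1] 9.642334035697042 170.89794301575085 [-25.  31.  14.  98.  -9.  52.  -4.]
scene [181. 273.] 773.0 [69.5 76.3] [[57.0, -178.0], [62.0, -254.0], [131.0, -249.0], [126.0, -173.0]]
scene [207. 216.] 297.5 [69.6 56. ] [[-125.0, -198.0], [-107.0, -251.0], [-41.0, -229.0], [-59.0, -176.0]]
top [451. 206.] 409.5 [54.  63.1] [[-134.0, -229.0], [-86.0, -270.0], [-51.0, -228.0], [-100.0, -188.0]]
top [432. 125.] 542.0 [53.5 76.3] [[61.0, -179.0], [75.0, -254.0], [128.0, -244.0], [113.0, -169.0]]
lifter 0.076
jar 0.003
oil 0.0
```

All glass is in the tray in both views (merged blob at board y −169 to −254, triangle at −176 to −270) and none is on the board. Jar and bottle are unchanged. I put the small difference at the lifter down to the triangle having left that window.

```bash
python3 -c "
from h import *
a=cv2.imread('pics/scene0.png');d=grab('scene')['frame']
D=np.abs(a.astype(int)-d).max(2)>40
print('lifter diff below row 213:',D[213:245,248:288].sum(),' above:',D[205:213,248:288].sum())
print(r.sign_off())"
```

```text
lifter diff below row 213: 0  above: 120
the job is handed in; nothing more can be done
None
```

The square, strip and triangle are all in the scrap tray and off the board, and the lifter, jar and bottle have not moved; I handed the job in at about 28 s, after the strip needed extra pushes because it slipped off the fingers once.

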